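Send the blue glaze-test hanger down the drying rail

ROBOT

A 7-joint arm with a two-finger parallel gripper is mounted at the origin on the work surface. World frame = base frame: x ahead of the robot, y to its left, z up, the work surface at z = 0. Lengths are in m, angles in rad, forces in N, time in s.
With the tool pointing down it reaches from about 0.4 to 0.75 m from the base axis. Payload 19.5 kg.
Tool frame: the origin (TCP) lies between the finger pads; the fingertips stand ahead of it and the grasp point (between the pads) lies 3 mm ahead of it (bot.tip_extent is the z of the fingertips in the tool frame, in m); z points along the fingers, y is the line along which they close (so a half turn about z gives the same grasp; the last joint's range is limited). The gripper opens to 85 mm and grips with 20 to 120 N. Pads are 22 mm wide; open, the fingers measure 114 mm over their backs; the gripper's body (76 mm by 85 mm) begins 54 mm behind the grasp point. The pads swing forward as they close: fully open they stand 13 mm farther back than shut.
Start: joints at [1.122, 0.707, -0.028, 1.485, 0.022, 0.951, -0.075], TCP at [0.228, -0.528, 0.253] pointing down, gripper open.
Joint ranges: [-2.71, 2.71], [-0.32, 2.16], [-1.57, 1.52], [0, 2.45], [-1.46, 4.6], [0, 2.02], [-2.83, 2.83]. Speed limits (rad/s): [1.89, 1.89, 2.57, 2.57, 3.01, 3.01, 3.01].

INTERFACE

Orientations are given as a rotation vector (axis times angle).
In Python, from rig import observe, snapshot, camera_params, job, spot_in, landmark_of, bot gives the robot as it stands. The module is installed in compiled form; this text tells all that it offers.
- The arm moves only by the tool send_rows, never from a script. Its arguments are lists of equal length, an entry for each row: "delta_pos": the shift along the tool's x, y, z scaled (see below), a list of three; "dr": the turn, a rotation vector about the tool's x, y, z scaled (see below), a list of three; "grip": the closure in counts, from 0 (fully open) to 255 (shut). A call has exactly 8 rows; each row shifts and turns the commanded pose from where the row before left it, along the tool's axes as they then stand; what a row does not reach is not made up. The controller multiplies each number of a shift by 0.12 m and each number of a turn by 180 degrees. A row lasts 1/8 s, in which the tool goes at most 62.5 mm and 10.7 degrees, less where a joint would pass 70% of its speed; a pose out of reach is approached as far as the arm can. A call with a number of a shift or a turn outside -1 to 1 is refused whole. A call with a gripper value outside its range is refused whole. The fingers move at their own pace and stop on an object; the grip force is fixed at half the most. Time passes only in rows, so rows that do not move let the fingers close, or fill a call up. It gives the time, the measured TCP pose, the force, the opening and the grip force at its end, in the units of the state.
- observe(): the state, without advancing time (a new reading comes with each control period).
- snapshot(name): name is "scene" or "side" or "wrist"; returns (picture, depth): 400x640x3 uint8, blue, green, red; 400x640 float32, m along the optical axis (not along the pixel's ray), 0 where there is no reading.
- camera_params(name): a dict with "mtx" (3x3 intrinsics, pixels), "view" (4x4, takes a point from world to camera coordinates); the wrist camera has in their place "T_tool_cam" (4x4, takes a point from camera to tool coordinates, whose origin is the TCP and whose axes are the flange's). Camera axes: x right, y up, looking along -z (the intrinsics and any distortion apply to the point x, -y, -z); pixel columns grow to the right and rows downward; lengths in m; the calibration is good to about 2 mm. A picture is of the moment at which its call begins: read the wrist's pose just before it. camera_params takes no time and is no camera call.
- job.job_done(): hands the job in; it is judged then, once.
Trained networks look in the newest picture that a camera, given by its name, has taken for a name from the list of things; names that differ only in an ending like _2 or _b are one class to them, and where a whole thing is asked for, a point or a joint stands for the part that bears it (a point fixed in the world has none). Each returns a list of dicts, best first, with "score" (0 to 1); they miss things now and then, are a little off and sometimes report something else, mostly with a low value. They report only what shows in the picture. A call takes as long as a camera call.
- spot_in(camera, target): "point" ([x, y, z] in m, in the coordinates of the camera as it stood for that picture, good to about 4 mm: the middle of the surface that is visible of it).
- landmark_of(camera, target): "point" ([x, y, z] in m, in the coordinates of the camera as it stood for that picture, good to about 4 mm: a listed point, or the origin of a listed thing).
The state is a dict: "time_s": time; "joint_pos": joint angles; "joint_velocities": joint speeds; "joint_torque": joint torques, N m; "position": TCP position; "ee_rot": TCP orientation; "contact_force": force on the tool from outside, world axes, zero at the start; "ft_torque": the same for the moment, N m; "grip_width": finger opening in m; "grasp_force": force on a finger pad.
Only numpy, scipy, OpenCV 4.12 (cv2) and the standard library are available. Lean on these libraries where they do the work, as an engineer would, in place of code of your own. Each camera call takes 0.05 s, during which the arm holds its last target. There are 200 camera calls.

TASK

Take the hanger with the blue glazed tiles by its blue grip tab, lower it astride the upper part of the sloped drying rail, uphill of the yellow band, and let go only once it rests on the bar, so that it slides down by itself to the red stop and stays hanging there. Do not help it down the rail, and leave the green and the rust-brown hangers standing where they are.

Things in the scene. Friction and masses are not known exactly. Their poses are not given: they have to be found in the camera images.
- blue: BLUE tiles and tab: loose inverted-U hanger, 0.22 kg, 50 mm long (x), 69 wide (y), 128 high, standing on its legs: white slippery nylon roof (two plates sloping 40 degrees, ridge along x), two aluminium legs 47 mm apart inside with a tile 56 x 48 mm on each, an upright grip tab on top, 36 mm along x, 14 thick along y, free from 90 to 128 mm height. Origin: centre of its underside; z up; both ends alike.
- blue_grip (a point): Point in the middle of the blue hanger's grip tab, 111 mm above its underside: pinch the tab here from above, fingers closing along the hanger's y.
- blue_seat (a point): Point inside the blue hanger, 71.3 mm above its underside, under the middle of the saddle: it lies on the axis of the rail's bar when the hanger is seated. It is 39.7 mm below blue_grip.
- green: Bystander hanger with green tiles and tab; same shape and frame as the blue one.
- rust: Bystander hanger with rust-brown tiles and tab; same shape and frame as the blue one.
- rail_bar: The rail's sloped round steel bar, 16 mm in diameter, on a fixed stand (plywood foot 360 x 100 x 12 mm). Origin: on the bar's axis at the uphill face of the red stop disc (56 mm in diameter), 115 mm above the table. x runs uphill along the bar (slope 10 degrees), y level across it. The upper end is at x = 280 mm, on a thin post (14 mm square) that fits between a hanger's legs.
- rail_band (a point): Middle of the yellow band, 12 mm wide, on the bar's axis 120 mm uphill of the stop. Lower the hanger with its ridge along the bar, either way round; up to 15 mm off sideways and 10 degrees off in tilt or yaw the saddle centres itself. Let go, it slides to the stop in about a second, the tab leaving freely between fingers that close across the bar; blue_seat is then 25 mm from the stop.

How it is judged:
By the outcome, as a careful person would: the job done as asked, in the order asked, and still so for the second after the job is handed in, with the robot touching nothing.
It also fails if it takes over 38 s, if anything falls off the work surface, if the arm or the gripper's body presses on something with over 40 N, if the wrist force passes 120 N, or if a joint passes its speed limit or range.

## Working session

There is one attempt and no reset: what is moved stays moved. The work goes in short steps, Python scripts to look and compute and a tool call to move; the robot and the scene stay as the last step left them, time stands still between calls to the robot, and variables do not carry over. Pictures are saved under pics/ and viewed, at most 10 in all, crops included, and the job is handed in when it is done.

Besides the shell and the picture viewer there is one more tool, called after "Emit:" by a JSON object that holds its "name" and its "arguments". send_rows: Moves the arm, as the interface text tells. Its arguments: {"type":"object","properties":{"delta_pos":{"type":"array","items":{"type":"array","items":{"type":"number","minimum":-1,"maximum":1}}},"dr":{"type":"array","items":{"type":"array","items":{"type":"number","minimum":-1,"maximum":1}}},"grip":{"type":"array","items":{"type":"number"}}},"required":["delta_pos","dr","grip"]}

```bash
mkdir -p pics; cat > h.py <<'E'
import numpy as np, cv2
from rig import *
from scipy.spatial.transform import Rotation as R
np.set_printoptions(precision=4,suppress=True)
def toworld(cam,p,st=None):
    c=camera_params(cam); p=np.append(p,1)
    if cam!='wrist': return (np.linalg.inv(np.array(c['view']))@p)[:3]
    q=(np.array(c['T_tool_cam'])@p)[:3]
    return R.from_rotvec(st['ee_rot']).apply(q)+st['position']
def look(cam,names,save=None):
    st=observe(); im,d=snapshot(cam)
    if save: cv2.imwrite('pics/'+save,im)
    for n,f in names:
        for r in f(cam,n)[:3]: print(cam,n,f.__name__,round(r['score'],2),toworld(cam,np.array(r['point']),st))
    return im,d,st
E
python3 - <<'E'
from h import *
s=observe(); print(s, bot.tip_extent)
print(R.from_rotvec(s['ee_rot']).as_matrix())
for c in('scene','side'):
    look(c,[('blue_grip',landmark_of),('blue',landmark_of),('blue_seat',landmark_of),('rail_bar',landmark_of),('rail_band',landmark_of),('green',landmark_of),('rust',landmark_of)],c+'0.png')
E
```

```text
{'time_s': 0.0, 'joint_pos': array([ 1.1223,  0.7071, -0.0276,  1.485 ,  0.022 ,  0.9509, -0.0755]), 'joint_velocities': array([-0.0022, -0.001 ,  0.0003, -0.0011,  0.0002,  0.0017, -0.0016]), 'joint_torque': array([  0.0001, -88.3219,   1.235 , -23.6164,   0.0169,   0.0067,
         0.0001]), 'position': array([ 0.2274, -0.5279,  0.2528]), 'ee_rot': array([-3.0758, -0.6344,  0.0004]), 'contact_force': array([ 0.1147,  0.0738, -0.6247]), 'ft_torque': array([0.0032, 0.0055, 0.0196]), 'grasp_force': 0.0, 'grip_width': 0.08556900327091314} 0.022
[[ 0.9184  0.3957 -0.0005]
 [ 0.3957 -0.9184  0.001 ]
 [-0.0001 -0.0011 -1.    ]]
scene blue_grip call 0.92 [ 0.6366 -0.1422  0.1108]
scene blue call 0.72 [ 0.6374 -0.1393 -0.0012]
scene blue_seat call 0.9 [ 0.6362 -0.1411  0.071 ]
scene rail_bar call 0.93 [0.6582 0.2086 0.1157]
scene rail_band call 0.74 [0.5431 0.1833 0.1352]
scene green call 0.71 [ 0.441  -0.2099  0.0008]
scene rust call 0.6 [ 0.456  -0.0159 -0.0007]
side blue_grip call 0.68 [ 0.6416 -0.1385  0.1105]
side blue call 0.88 [ 0.6454 -0.137   0.0042]
side blue_seat call 0.94 [ 0.6412 -0.1406  0.0725]
side rail_bar call 0.64 [0.6643 0.2041 0.1129]
side rail_band call 0.87 [0.543  0.183  0.1329]
side green call 0.92 [ 0.4426 -0.2115 -0.0044]
side rust call 0.74 [ 0.4586 -0.0208  0.0048]
side rust call 0.32 [ 0.6381 -0.143   0.1074]
```

View pics/scene0.png

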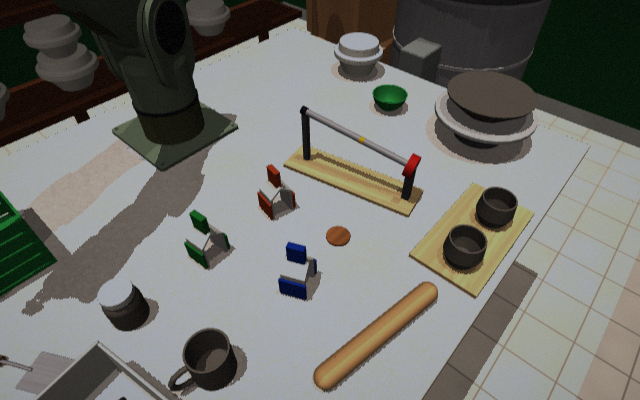

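View pics/side0.png

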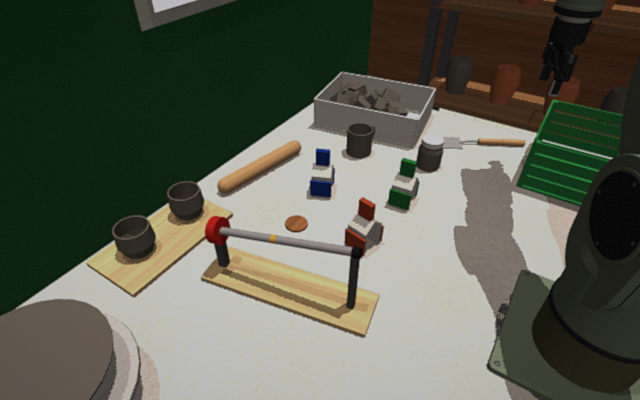

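The scene view shows blue at about (297,270), rust (275,190), green (207,238), and the rail from its high end (305,110) to the red stop (412,165) with the band at (362,140). The side view agrees: rail post top at (355,252), stop (217,230), blue (321,172). The network points fit both pictures. Next I'll get the yaws from depth.

```bash
cat >> h.py <<'E'
def cloud(cam,im,d,st=None):
    c=camera_params(cam);K=np.array(c['mtx']);v,u=np.mgrid[:400,:640]
    p=np.stack([(u-K[0,2])/K[0,0]*d,-(v-K[1,2])/K[1,1]*d,-d],-1)
    T=np.linalg.inv(np.array(c['view'])) if cam!='wrist' else np.array(c['T_tool_cam'])
    q=p@T[:3,:3].T+T[:3,3]
    if cam=='wrist': q=q@R.from_rotvec(st['ee_rot']).as_matrix().T+st['position']
    q[d<=0]=np.nan
    return q
def tab(q,c,zlo=.094,zhi=.135,r=.04):
    m=(np.linalg.norm(q[...,:2]-c,axis=-1)<r)&(q[...,2]>zlo)&(q[...,2]<zhi)
    p=q[m].astype(np.float32); rc=cv2.minAreaRect(p[:,:2]*1000)
    print('tab',len(p),p.mean(0),'ztop',np.percentile(p[:,2],98),'rect',rc)
def bar(q,a=(.661,.206),u=(-.981,-.19)):
    a=np.array(a);u=np.array(u)/np.linalg.norm(u);w=q[...,:2]-a
    s=w@u;t=w@np.array([-u[1],u[0]])
    m=(s>.03)&(s<.25)&(abs(t)<.03)&(q[...,2]>.1)&(q[...,2]<.2)
    p=q[m];l=cv2.fitLine(p.astype(np.float32),cv2.DIST_HUBER,0,.01,.01).ravel()
    print('bar',len(p),l,'yaw',np.degrees(np.arctan2(l[1],l[0])),'slope',np.degrees(np.arcsin(l[2])))
E
python3 - <<'E'
from h import *
for c in('scene','side'):
    im,d,st=look(c,[]); q=cloud(c,im,d); tab(q,[.639,-.14]); bar(q)
E
```

```text
tab 313 [ 0.6423 -0.1418  0.1162] ztop 0.1284682 rect ((639.97265625, -139.13873291015625), (36.06562805175781, 15.217352867126465), 22.61612892150879)
bar 632 [ 0.9688  0.1782 -0.1723  0.5077  0.1709  0.1459] yaw 10.420837 slope -9.922247
tab 200 [ 0.6354 -0.1344  0.1133] ztop 0.12754162 rect ((637.42724609375, -137.3848876953125), (35.43979263305664, 17.938282012939453), 23.685014724731445)
bar 946 [ 0.9665  0.1877 -0.1749  0.5167  0.1821  0.1442] yaw 10.992975 slope -10.074965
```

Emit:
{"name": "send_rows", "arguments": {"delta_pos": [[0.37, -0.135, 0], [0.37, -0.135, 0], [0.37, -0.135, 0], [0.37, -0.135, 0], [0.37, -0.135, 0], [0.37, -0.135, 0], [0.37, -0.135, 0], [0.37, -0.135, 0]], "dr": [[0, 0, 0], [0, 0, 0], [0, 0, 0], [0, 0, 0], [0, 0, 0], [0, 0, 0], [0, 0, 0], [0, 0, 0]], "grip": [0, 0, 0, 0, 0, 0, 0, 0]}}

```text
time_s: 1.9
position: [0.5035, -0.2673, 0.2534]
ee_rot: [3.077, 0.635, 0.0]
contact_force: [0.7, 0.5, 1.2]
grip_width: 0.0855
grasp_force: 0.0
```

Emit:
{"name": "send_rows", "arguments": {"delta_pos": [[0.37, -0.135, 0], [0.37, -0.135, 0], [0.37, -0.135, 0], [0.37, -0.135, 0], [0, 0, 0], [0, 0, 0], [0, 0, 0], [0, 0, 0]], "dr": [[0, 0, 0], [0, 0, 0], [0, 0, 0], [0, 0, 0], [0, 0, 0], [0, 0, 0], [0, 0, 0], [0, 0, 0]], "grip": [0, 0, 0, 0, 0, 0, 0, 0]}}

```text
time_s: 2.9
position: [0.6396, -0.1394, 0.2535]
ee_rot: [3.077, 0.633, 0.0]
contact_force: [-0.8, -0.2, 0.7]
grip_width: 0.0853
grasp_force: 0.0
```

```bash
python3 - <<'E'
from h import *
im,d,st=look('wrist',[('blue_grip',landmark_of)],'w1.png')
print(st['time_s'],st['position'],R.from_rotvec(st['ee_rot']).as_matrix(),st['contact_force'])
tab(cloud('wrist',im,d,st),[.639,-.139])
E
```

```text
wrist blue_grip call 0.64 [ 0.6399 -0.1416  0.1108]
2.9 [ 0.6396 -0.1394  0.2535] [[ 0.9188  0.3948  0.0001]
 [ 0.3948 -0.9188 -0.0001]
 [ 0.0001  0.0001 -1.    ]] [-0.8008 -0.1634  0.7461]
tab 921 [ 0.641  -0.1374  0.1247] ztop 0.12852354 rect ((638.1807861328125, -138.68511962890625), (36.3000373840332, 13.941550254821777), 24.218595504760742)
```

View pics/w1.png

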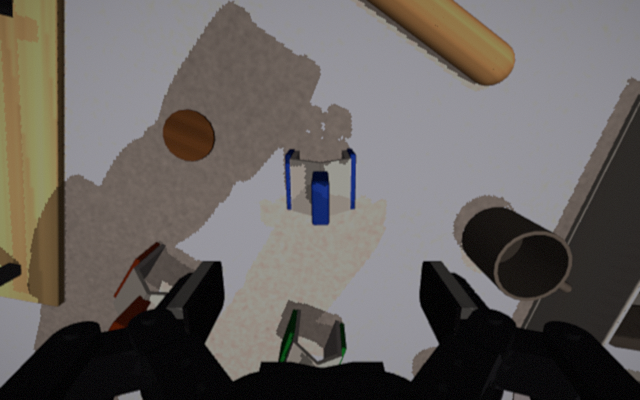

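The tab sits at (320,198), upright in the picture and so aligned with the fingers, within 2 mm of the tool axis. I'll go down and pinch it.

Emit:
{"name": "send_rows", "arguments": {"delta_pos": [[-0.01, 0, 0.2], [0, 0, 0.2], [0, 0, 0.2], [0, 0, 0.2], [0, 0, 0.2], [0, 0, 0.14], [0, 0, 0], [0, 0, 0]], "dr": [[0, 0, 0], [0, 0, 0], [0, 0, 0], [0, 0, 0], [0, 0, 0], [0, 0, 0], [0, 0, 0], [0, 0, 0]], "grip": [0, 0, 0, 0, 0, 0, 0, 0]}}

```text
time_s: 4.0
position: [0.6392, -0.1393, 0.1174]
ee_rot: [3.076, 0.634, 0.002]
contact_force: [0.3, 0.7, 1.1]
grip_width: 0.0852
grasp_force: 0.0
```

Emit:
{"name": "send_rows", "arguments": {"delta_pos": [[0, 0, 0], [0, 0, 0], [0, 0, 0], [0, 0, 0], [0, 0, 0], [0, 0, 0], [0, 0, 0], [0, 0, 0]], "dr": [[0, 0, 0], [0, 0, 0], [0, 0, 0], [0, 0, 0], [0, 0, 0], [0, 0, 0], [0, 0, 0], [0, 0, 0]], "grip": [255, 255, 255, 255, 255, 255, 255, 255]}}

```text
time_s: 5.0
position: [0.6389, -0.1391, 0.1166]
ee_rot: [-3.077, -0.635, -0.0]
contact_force: [-0.7, 2.1, 4.4]
grip_width: 0.0136
grasp_force: 59.0
```

Emit:
{"name": "send_rows", "arguments": {"delta_pos": [[0, 0, -0.1], [0, 0, -0.2], [0, 0, -0.25], [0, 0, -0.3], [0, 0, -0.3], [0, 0, -0.3], [0, 0, -0.2], [0, 0, 0]], "dr": [[0, 0, 0], [0, 0, 0], [0, 0, 0], [0, 0, 0], [0, 0, 0], [0, 0, 0], [0, 0, 0], [0, 0, 0]], "grip": [255, 255, 255, 255, 255, 255, 255, 255]}}

```text
time_s: 6.0
position: [0.6391, -0.1394, 0.3163]
ee_rot: [3.076, 0.634, 0.004]
contact_force: [-0.3, 0.3, -2.9]
grip_width: 0.0129
grasp_force: 58.7
```

Emit:
{"name": "send_rows", "arguments": {"delta_pos": [[-0.035, -0.2, 0], [-0.035, -0.3, 0], [-0.035, -0.36, 0], [-0.035, -0.36, 0], [-0.035, -0.36, 0], [-0.035, -0.36, 0], [-0.035, -0.36, 0], [-0.035, -0.3, 0]], "dr": [[0, 0, 0], [0, 0, 0], [0, 0, 0], [0, 0, 0], [0, 0, 0], [0, 0, 0], [0, 0, 0], [0, 0, 0]], "grip": [255, 255, 255, 255, 255, 255, 255, 255]}}

```text
time_s: 7.0
position: [0.4832, 0.1353, 0.3139]
ee_rot: [-3.077, -0.636, 0.002]
contact_force: [1.0, 0.0, -2.0]
grip_width: 0.0134
grasp_force: 58.8
```

Emit:
{"name": "send_rows", "arguments": {"delta_pos": [[0, -0.2, 0], [0, -0.1, 0], [0, 0, 0], [0, 0, 0], [0, 0, 0], [0, 0, 0], [0, 0, 0], [0, 0, 0]], "dr": [[0, 0, 0.035], [0, 0, 0.035], [0, -0.028, 0], [0, -0.027, 0], [0, 0, 0], [0, 0, 0], [0, 0, 0], [0, 0, 0]], "grip": [255, 255, 255, 255, 255, 255, 255, 255]}}

```text
time_s: 8.0
position: [0.4714, 0.1676, 0.3147]
ee_rot: [3.101, 0.291, -0.267]
contact_force: [-0.0, 0.4, -2.0]
grip_width: 0.0134
grasp_force: 58.9
```

```bash
cat > plan.py <<'E'
from h import *
s=observe();M=R.from_rotvec(s['ee_rot']).as_matrix();y,p=np.radians([10.7,10])
x=np.array([np.cos(p)*np.cos(y),np.cos(p)*np.sin(y),-np.sin(p)]);yy=np.array([np.sin(y),-np.cos(y),0]);T=np.stack([x,yy,np.cross(x,yy)],1)
print(s['time_s'],s['position'],M,'rot units',R.from_matrix(M.T@T).as_rotvec()/np.pi)
t=np.array([.4703,.1686,.1952])
for h in(.1,0): print(h,'pos units after turn',T.T@(t+[0,0,h]-s['position'])/.12)
print('up step 1cm in tool units',T.T@[0,0,-.01]/.12)
E
python3 - <<'E'
from plan import *
for c in('scene','side'):
    im,d,st=look(c,[('blue_seat',landmark_of),('blue_grip',landmark_of),('rail_band',landmark_of)],c+'2.png')
E
```

```text
8.0 [0.4714 0.1676 0.3147] [[ 0.9681  0.1859 -0.1682]
 [ 0.1832 -0.9826 -0.0316]
 [-0.1711 -0.0002 -0.9853]] rot units [-0.0001 -0.0008  0.0001]
0.1 pos units after turn [ 0.0212 -0.0099  0.1615]
0 pos units after turn [ 0.1659 -0.0099  0.9821]
up step 1cm in tool units [0.0145 0.     0.0821]
scene blue_seat call 0.95 [0.4645 0.1629 0.2705]
scene blue_grip call 0.7 [0.4716 0.1656 0.3092]
scene rail_band call 0.86 [0.54   0.1801 0.1335]
side blue_seat call 0.87 [0.4677 0.1637 0.2676]
side blue_grip call 0.97 [0.4689 0.1632 0.3075]
side rail_band call 0.95 [0.5485 0.1809 0.1324]
```

View pics/side2.png

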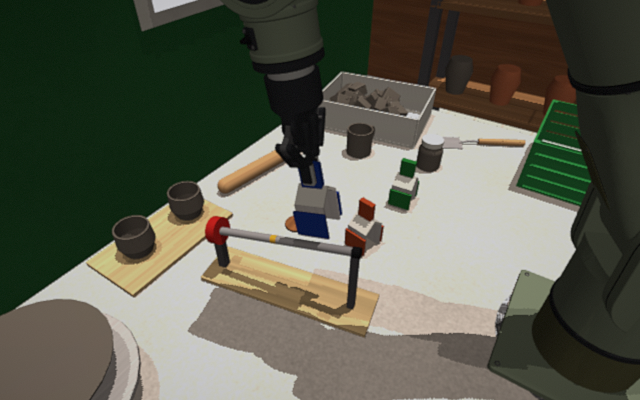

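The side view shows the hanger at (315,210), parallel to the bar and above its upper part. It is uphill of the band at (273,239). I'll lower it to just above the seat, then creep down on force.

Emit:
{"name": "send_rows", "arguments": {"delta_pos": [[0.02, -0.015, 0.12], [0.022, 0, 0.13], [0.022, 0, 0.13], [0.022, 0, 0.13], [0.022, 0, 0.13], [0.02, 0, 0.12], [0.02, 0, 0.11], [0, 0, 0]], "dr": [[0, 0, 0], [0, 0, 0], [0, 0, 0], [0, 0, 0], [0, 0, 0], [0, 0, 0], [0, 0, 0], [0, 0, 0]], "grip": [255, 255, 255, 255, 255, 255, 255, 255]}}

```text
time_s: 9.4
position: [0.4705, 0.1692, 0.208]
ee_rot: [3.1, 0.29, -0.27]
contact_force: [-0.3, 0.3, -1.6]
grip_width: 0.0133
grasp_force: 58.8
```

Emit:
{"name": "send_rows", "arguments": {"delta_pos": [[0.003, 0, 0.016], [0.003, 0, 0.016], [0.003, 0, 0.016], [0.003, 0, 0.016], [0, 0, 0], [0, 0, 0], [0, 0, 0], [0, 0, 0]], "dr": [[0, 0, 0], [0, 0, 0], [0, 0, 0], [0, 0, 0], [0, 0, 0], [0, 0, 0], [0, 0, 0], [0, 0, 0]], "grip": [255, 255, 255, 255, 255, 255, 255, 255]}}

```text
time_s: 10.4
position: [0.4708, 0.1693, 0.2008]
ee_rot: [3.1, 0.291, -0.269]
contact_force: [0.5, 0.4, -1.7]
grip_width: 0.0134
grasp_force: 58.8
```

Emit:
{"name": "send_rows", "arguments": {"delta_pos": [[0.002, 0, 0.012], [0.002, 0, 0.012], [0.002, 0, 0.012], [0, 0, 0], [0, 0, 0], [0, 0, 0], [0, 0, 0], [0, 0, 0]], "dr": [[0, 0, 0], [0, 0, 0], [0, 0, 0], [0, 0, 0], [0, 0, 0], [0, 0, 0], [0, 0, 0], [0, 0, 0]], "grip": [255, 255, 255, 255, 255, 255, 255, 255]}}

```text
time_s: 11.4
position: [0.4708, 0.1693, 0.1964]
ee_rot: [3.1, 0.291, -0.268]
contact_force: [0.4, 0.6, -1.8]
grip_width: 0.013
grasp_force: 58.8
```

Emit:
{"name": "send_rows", "arguments": {"delta_pos": [[0.001, 0, 0.008], [0.001, 0, 0.008], [0, 0, 0], [0, 0, 0], [0, 0, 0], [0, 0, 0], [0, 0, 0], [0, 0, 0]], "dr": [[0, 0, 0], [0, 0, 0], [0, 0, 0], [0, 0, 0], [0, 0, 0], [0, 0, 0], [0, 0, 0], [0, 0, 0]], "grip": [255, 255, 255, 255, 255, 255, 255, 255]}}

```text
time_s: 12.4
position: [0.471, 0.1692, 0.1947]
ee_rot: [3.101, 0.29, -0.267]
contact_force: [2.1, -1.4, 5.5]
grip_width: 0.0133
grasp_force: 59.9
```

The force went from −1.8 to +5.5 N at the expected height (0.1947 against 0.1952 m). One look before letting go.

```bash
python3 - <<'E'
from plan import *
look('side',[('blue_seat',landmark_of)])
im,d,st=look('scene',[('blue_seat',landmark_of)])
cv2.imwrite('pics/s3.png',cv2.resize(im[60:240,220:460],None,fx=3,fy=3))
E
```

```text
12.4 [0.471  0.1692 0.1947] [[ 0.9681  0.1857 -0.1682]
 [ 0.183  -0.9826 -0.0318]
 [-0.1712 -0.     -0.9852]] rot units [-0.     -0.0008  0.    ]
0.1 pos units after turn [-0.1517  0.004  -0.8237]
0 pos units after turn [-0.007  0.004 -0.003]
up step 1cm in tool units [0.0145 0.     0.0821]
side blue_seat call 0.84 [0.4659 0.1678 0.1496]
scene blue_seat call 0.58 [0.4632 0.1677 0.149 ]
```

View pics/s3.png

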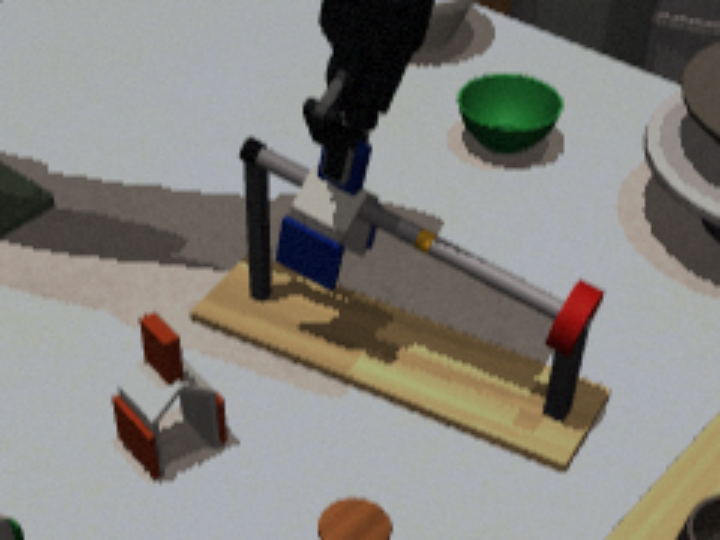

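The crop shows the hanger astride the bar at (330,210), between the post top (255,150) and the band (427,240). The seat point lies on the bar axis. I'll open fully and hold still.

Emit:
{"name": "send_rows", "arguments": {"delta_pos": [[0, 0, 0], [0, 0, 0], [0, 0, 0], [0, 0, 0], [0, 0, 0], [0, 0, 0], [0, 0, 0], [0, 0, 0]], "dr": [[0, 0, 0], [0, 0, 0], [0, 0, 0], [0, 0, 0], [0, 0, 0], [0, 0, 0], [0, 0, 0], [0, 0, 0]], "grip": [0, 0, 0, 0, 0, 0, 0, 0]}}

```text
time_s: 13.6
position: [0.4707, 0.1692, 0.1945]
ee_rot: [3.1, 0.291, -0.269]
contact_force: [-0.8, -0.7, 0.4]
grip_width: 0.085
grasp_force: 0.0
```

Emit:
{"name": "send_rows", "arguments": {"delta_pos": [[0, 0, 0], [0, 0, 0], [0, 0, 0], [0, 0, 0], [0, 0, 0], [0, 0, 0], [0, 0, 0], [0, 0, 0]], "dr": [[0, 0, 0], [0, 0, 0], [0, 0, 0], [0, 0, 0], [0, 0, 0], [0, 0, 0], [0, 0, 0], [0, 0, 0]], "grip": [0, 0, 0, 0, 0, 0, 0, 0]}}

```text
time_s: 14.6
position: [0.4707, 0.1693, 0.1945]
ee_rot: [3.1, 0.291, -0.269]
contact_force: [0.1, -1.3, 0.4]
grip_width: 0.0853
grasp_force: 0.0
```

```bash
python3 - <<'E'
from h import *
look('side',[('blue_seat',landmark_of)])
im,d,st=look('scene',[('blue_seat',landmark_of),('green',landmark_of),('rust',landmark_of)])
cv2.imwrite('pics/s4.png',cv2.resize(im[60:300,170:460],None,fx=2.5,fy=2.5))
E
```

```text
side blue_seat call 0.75 [0.6377 0.1994 0.1211]
scene blue_seat call 0.71 [0.6388 0.2019 0.1184]
scene green call 0.95 [ 0.4429 -0.2118  0.0003]
scene rust call 0.73 [ 0.4505 -0.0177 -0.0008]
```

View pics/s4.png

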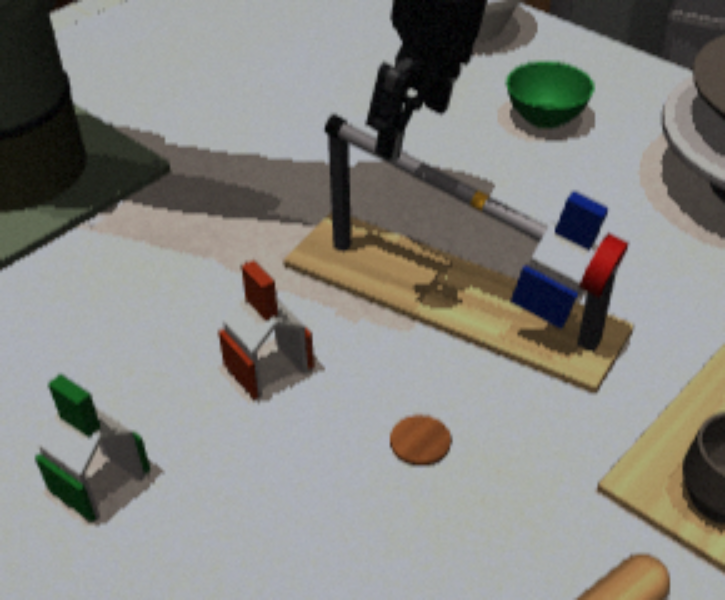

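The hanger slid down and hangs against the red stop, at (565,255) beside (605,265). Green and rust still stand where they were. I'll back the gripper off upward, then hand in.

Emit:
{"name": "send_rows", "arguments": {"delta_pos": [[0, 0, -0.1], [0, 0, -0.2], [0, 0, -0.2], [0, 0, -0.2], [0, 0, -0.1], [0, 0, 0], [0, 0, 0], [0, 0, 0]], "dr": [[0, 0, 0], [0, 0, 0], [0, 0, 0], [0, 0, 0], [0, 0, 0], [0, 0, 0], [0, 0, 0], [0, 0, 0]], "grip": [0, 0, 0, 0, 0, 0, 0, 0]}}

```text
time_s: 15.9
position: [0.4867, 0.1723, 0.2885]
ee_rot: [3.1, 0.29, -0.27]
contact_force: [0.2, 1.0, -0.5]
grip_width: 0.0857
grasp_force: 0.0
```

```bash
python3 - <<'E'
from h import *
look('side',[('blue_seat',landmark_of)])
print(job.job_done())
E
```

```text
side blue_seat call 0.71 [0.547  0.1828 0.1326]
side blue_seat call 0.64 [0.6354 0.1989 0.1207]
the job is handed in; nothing more can be done
None
```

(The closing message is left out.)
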